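# Put the loaded hose cap away in the roll-out tray

### The arm

A 6-joint arm with a two-finger parallel gripper is mounted at the origin on the work surface. World frame = base frame: x ahead of the robot, y to its left, z up, the work surface at z = 0. Lengths are in mm, angles in rad, forces in N, time in s.
With the tool pointing down it reaches from about 250 to 725 mm from the base axis. Payload 4 kg.
Tool frame: the origin (TCP) lies between the finger pads; the fingertips stand ahead of it and the grasp point (between the pads) lies 5 mm behind it (robot.tips_ahead is the z of the fingertips in the tool frame, in mm); z points along the fingers, y is the line along which they close (so a half turn about z gives the same grasp; the last joint's range is limited). The gripper opens to 85 mm and grips with 20 to 120 N. Pads are 22 mm wide; open, the fingers measure 114 mm over their backs; the gripper's body (76 mm by 85 mm) begins 54 mm behind the grasp point. The pads swing forward as they close: fully open they stand 13 mm farther back than shut.
Start: joints at [-1.327, 0.241, 0.005, 1.335, 0, 1.571], TCP at [120.694, -485.214, 245.306] pointing down, gripper open.
Joint ranges: [-2.72, 2.72], [-1.05, 1.87], [-1.09, 1.28], [-1.99, 2.15], [-1.42, 1.44], [-3.14, 3.14]. Speed limits (rad/s): [2.79, 2.79, 3.14, 3.14, 3.14, 3.14].

### API

Orientations are given as a rotation vector (axis times angle).
In Python, from bench import robot gives the robot as it stands.
- The arm moves only by the shell command python3 -m inch 'ROWS'. ROWS is JSON, a list of rows, each a list of 3 entries, a list of its own where there are three numbers: the closure, from 0 (fully open) to 1 (shut), then the shift along the tool's x, y, z in m, then the turn, a rotation vector about the tool's x, y, z in degrees. A call has exactly 5 rows; each row is the pose to reach, as a shift and turn from the pose commanded when the call began, along the tool's axes at that moment; what a row does not reach only later rows make up. A row lasts 1/12 s, in which the tool goes at most 41.7 mm and 7.16 degrees, less where a joint would pass 70% of its speed; a pose out of reach is approached as far as the arm can. A call with a gripper value outside its range is refused whole. The fingers move at their own pace and stop on an object; the grip force is fixed at half the most. Time passes only in rows, so rows that repeat a pose let the fingers close, or fill a call up. It gives the time, the measured TCP pose, the force, the opening and the grip force at its end, in the units of the state.
- robot.get_obs(): the state, without advancing time (a new reading comes with each control period).
- robot.snapshot(name): name is "scene" or "top"; returns a dict with "img" (480x640x3 uint8, blue, green, red), "vertical_fov" (degrees; the focal length in pixels is half the picture's height over the tangent of half this angle, whatever the lens; pixels are square), "cx", "cy" (the principal point, pixels), "k1" (the pictures are not rectified: a ray, as slopes to the right and down, at radius r is drawn at 1 + k1 r^2 times it, then the intrinsics apply), "extrinsics" (4x4, takes a point from world to camera coordinates). Camera axes: x right, y down, z forward; pixel columns grow to the right and rows downward; lengths in mm; the calibration is good to about 2 mm. A picture is of the moment at which its call begins. There is no depth.
- robot.finish_job(): hands the job in; it is judged then, once.
The state is a dict: "time": time; "joint_pos": joint angles; "joint_velocities": joint speeds; "effort": joint torques, N m; "position": TCP position; "orientation": TCP orientation; "force": force on the tool from outside, world axes, zero at the start; "torque": the same for the moment, N m; "grip_width": finger opening in mm; "grasp_force": force on a finger pad.
Only numpy, scipy, OpenCV 4.12 (cv2) and the standard library are available. Lean on these libraries where they do the work, as an engineer would, in place of code of your own. Each camera call takes 0.05 s, during which the arm holds its last target. There are 200 camera calls.

### The job

Three look-alike hose caps stand on the dark steel deck, but one still has its steel test plug inside and is clearly heavier: feel which one it is by nudging them. Slide that one over the deck and in through the open side of the red cabinet's pulled-out tray, then push the tray home until it clicks in. Slide the caps flat, do not lift or tip them; the two light caps may be moved about but must stay standing on the deck, and the bottle, spanner, coupling ring and nozzle must be left where they are.

Things in the scene. Friction and masses are not known exactly. Their poses are not given: they have to be found in the camera images.
- cabinet: Fixed low red cabinet, turned a little each time. Origin: on the bench under the middle of the tray opening, in the plane of the housing's front face; x points into the housing (away from the robot), y left, z up. Housing (mm): x 0 to 200, y -67 to 67, 78 high; opening's inner sides at y -59 and 59, ceiling z 70. It and the deck form one fixed piece.
- deck (a point): Centre of the top of the bare dark steel deck fixed to the cabinet (same axes), a plate 240 mm along x by 331 mm along y without rims, top 18 mm above the bench. In the cabinet's frame it covers x -240 to 0 mm, y 59 to 390: to the left of the pulled-out tray. A cap whose centre passes the edge tips off.
- tray: Steel tray sliding along the cabinet's x, found pulled out 130 to 150 mm. Origin and axes: the cabinet's when home; pulled out, shifted to -x. Floor (own frame, mm): x 0 to 165, y -56 to 56, top z 15 (3 below the deck). Right wall's inner face y -50, low back wall x 160, 20 above the floor; left side open, 3 mm from the deck's edge. Red front plate x -10 to 0, y -67 to 56, z 6 to 68.
- tray_mouth (a point): Point on the tray floor's open left edge (own y 56 mm), 70 mm behind the front plate: caps enter here moving to the right (-y). Only what lies in front of the housing can be loaded. The tray runs with about 1 N of friction; near home a sprung detent first resists with up to 8 N, then over the last 5 mm pulls it home to a hard stop, front plate closing the housing.
- tray_lip (a point): Middle of the outer edge of the grip lip on the tray's front plate, 24 mm in front of the tray's origin; the lip is 80 mm wide (along y), 14 mm deep, 6 mm thick, its middle 50 mm above the bench. Push here, or on the front plate, towards the housing.
- cap_a: One of three outwardly identical round alloy hose caps standing flat: flanges of 72 mm diameter at the foot (12 mm high, rubber seal under it) and at the top, waist 68 mm, 44 mm high, two lugs on top up to 50 mm. Origin: centre of the underside, z up. Light: about 0.22 kg, sliding at about 2 N; loaded: about 0.64 kg, 5.5 N; which one is loaded changes each time.
- cap_b: One of three outwardly identical round alloy hose caps standing flat: flanges of 72 mm diameter at the foot (12 mm high, rubber seal under it) and at the top, waist 68 mm, 44 mm high, two lugs on top up to 50 mm. Origin: centre of the underside, z up. Light: about 0.22 kg, sliding at about 2 N; loaded: about 0.64 kg, 5.5 N; which one is loaded changes each time.
- cap_c: One of three outwardly identical round alloy hose caps standing flat: flanges of 72 mm diameter at the foot (12 mm high, rubber seal under it) and at the top, waist 68 mm, 44 mm high, two lugs on top up to 50 mm. Origin: centre of the underside, z up. Light: about 0.22 kg, sliding at about 2 N; loaded: about 0.64 kg, 5.5 N; which one is loaded changes each time.
- post: Fixed bright steel stop pin on the deck, 24 mm diameter, 40 mm high. Origin: centre of its underside, on the deck.
- bottle: Bystander: standing water bottle, 64 mm diameter, 190 mm high, on the bench to the right of the housing's front. Origin: centre of the underside.
- spanner: Bystander: steel spanner 190 mm long, lying on the bench to the right of the tray. Origin: middle of the underside; own x along its length.
- coupling: Bystander: alloy coupling ring lying flat on the bench to the right of the tray, 86 mm outside diameter, 30 mm high. Origin: centre of the underside.
- nozzle: Bystander: black nozzle standing on the housing's roof, 54 mm diameter at the foot, 105 mm high. Origin: centre of the underside, 78 mm above the bench.
There are look-alikes about, which are no part of the job. What is shaped like the cap_a but purple or turquoise is not meant.

How it is judged:
By the outcome, as a careful person would: the job done as asked, in the order asked, and still so for the second after the job is handed in, with the robot touching nothing.
It also fails if it takes over 72 s, if anything falls off the work surface, if the arm or the gripper's body presses on something with over 40 N, if the wrist force passes 120 N, or if a joint passes its speed limit or range.

## Working session

There is one attempt and no reset: what is moved stays moved. The work goes in short steps, Python scripts to look and compute and a shell command to move; the robot and the scene stay as the last step left them, time stands still between calls to the robot, and variables do not carry over. Pictures are saved under pics/ and viewed, at most 13 in all, crops included, and the job is handed in when it is done.

```bash
mkdir -p pics; ls; cat > h.py <<'E'
import numpy as np, cv2
from bench import robot
def snap(name,fn=None):
    s=robot.snapshot(name)
    if fn: cv2.imwrite('pics/'+fn,s['img'])
    return s
def K(s):
    f=240/np.tan(np.radians(s['vertical_fov']/2)); return f
def ray(s,u,v):
    f=K(s); d=np.array([(u-s['cx'])/f,(v-s['cy'])/f]); p=d.copy()
    for _ in range(30): p=d/(1+s['k1']*(p@p))
    E=np.array(s['extrinsics']); R=E[:3,:3]; t=E[:3,3]
    return -R.T@t, R.T@np.array([p[0],p[1],1])
def onz(s,u,v,z):
    o,d=ray(s,u,v); return o+d*(z-o[2])/d[2]
def proj(s,P):
    E=np.array(s['extrinsics']); q=E[:3,:3]@np.array(P,float)+E[:3,3]; p=q[:2]/q[2]
    p=p*(1+s['k1']*(p@p)); f=K(s); return p*f+[s['cx'],s['cy']]
E
python3 - <<'E'
from h import *
a=snap('scene','s1.png');b=snap('top','t1.png')
for s in(a,b): print(K(s),s['cx'],s['cy'],s['k1'],ray(s,320,240))
o=robot.get_obs();print(o['time'],o['position'],o['orientation'],o['force'],robot.tips_ahead)
E
```

```text
pics
572.3109154905227 316.8708844742307 238.3201387134086 -0.039427729176914644 (array([1260.1420228 ,  413.39615508,  730.44786415]), array([-0.62940476, -0.48637589, -0.6060748 ]))
518.8695536241589 313.3598744124397 235.14015967943044 -0.04198853312631657 (array([ 433.49823203, -120.9228558 , 1130.16235056]), array([ 0.12538357, -0.03685929, -0.99155023]))
0.1 [ 120.56768707 -484.70411561  244.50237175] [-3.11644850e+00 -3.81795292e-01  3.02721500e-04] [-0.01109565  0.42576297 -0.10192484] 14.0
```

View pics/s1.png

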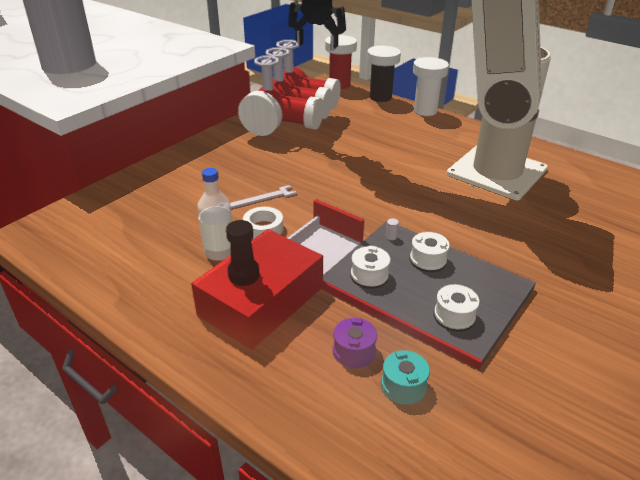

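View pics/t1.png

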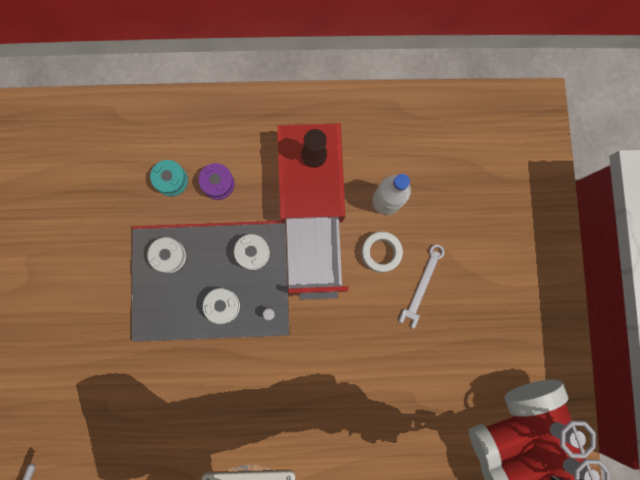

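The top view shows three white caps on the deck at about (167,254), (252,251) and (221,306). The post is at (268,314), the tray at (315,255) with its front plate at (318,290), and the housing at (310,170). Purple (216,181) and turquoise (168,177) are decoys standing on the bench, so the white ones on the deck are meant.

```bash
cat > m.py <<'E'
from h import *
def caps(b, show=None):
    h=cv2.cvtColor(b['img'],cv2.COLOR_BGR2HSV)
    m=((h[...,1]<60)&(h[...,2]>125)).astype(np.uint8)
    m[:, 292:]=0; m[:215]=0; m[350:]=0
    m=cv2.morphologyEx(m,cv2.MORPH_CLOSE,np.ones((5,5)))
    out=[]
    for c in cv2.findContours(m,0,2)[0]:
        if cv2.contourArea(c)<60: continue
        (u,v),(w,hh),_=cv2.minAreaRect(c); out.append((u,v,w,hh,cv2.contourArea(c)))
    return out
E
python3 - <<'E'
from m import *
b=snap('top')
for c in caps(b): print(np.round(c,1), onz(b,c[0],c[1],58).round(1))
h=cv2.cvtColor(b['img'],cv2.COLOR_BGR2HSV)
m=((h[...,1]<60)&(h[...,2]<105)&(h[...,2]>30)).astype(np.uint8); m[:215]=0;m[350:]=0;m[:,292:]=0;m[:,:120]=0
m=cv2.morphologyEx(m,cv2.MORPH_OPEN,np.ones((3,3)))
cs=max(cv2.findContours(m,0,2)[0],key=cv2.contourArea)
w=np.array([onz(b,*p[0],18)[:2] for p in cs],np.float32)
r=cv2.minAreaRect(cv2.convexHull(w)); print(r, cv2.boxPoints(r))
# red: front plate top (z68), housing top (z78)
red=((h[...,1]>150)&((h[...,0]<8)|(h[...,0]>172))&(h[...,2]>60)).astype(np.uint8)
for nm,(y0,y1,x0,x1),z in(('house',(110,222,270,350),78),('front',(280,300,280,352),68)):
    q=np.zeros_like(red);q[y0:y1,x0:x1]=red[y0:y1,x0:x1]
    c=max(cv2.findContours(q,0,2)[0],key=cv2.contourArea)
    r=cv2.minAreaRect(cv2.convexHull(np.array([onz(b,*p[0],z)[:2] for p in c],np.float32)));print(nm,r,cv2.boxPoints(r))
cv2.imwrite('pics/c1.png',cv2.resize(b['img'][200:350,120:360],None,fx=3.3,fy=3.3,interpolation=2))
E
```

```text
[268.5 314.   10.   11.   88.5] [419.3 -51.2  58. ]
[ 221.   305.5   35.    36.  1001.5] [439.   45.5  58. ]
[ 166.5  254.5   35.    37.  1036. ] [546.5 157.9  58. ]
[251.8 251.8  36.1  33.9 961.5] [548.  -18.6  58. ]
[288.5 251.   66.    5.  233. ] [547.7 -94.7  58. ]
((491.1537780761719, 75.61572265625), (238.8233184814453, 331.78955078125), 0.9843111634254456) [[368.90988 239.43468]
 [374.6096  -92.30589]
 [613.3977  -88.20323]
 [607.698   243.53734]]
house ((712.3739624023438, -144.40171813964844), (204.34092712402344, 136.71414184570312), 0.8306728005409241) [[ 609.2232   -77.53305]
 [ 611.20526 -214.23282]
 [ 815.5247  -211.27039]
 [ 813.54266  -74.57062]]
front ((465.6826171875, -153.6637420654297), (10.150239944458008, 122.8012924194336), 1.4951857328414917) [[ 459.0071    -92.41642 ]
 [ 462.21133  -215.17592 ]
 [ 472.35812  -214.91107 ]
 [ 469.1539    -92.151566]]
```

View pics/c1.png

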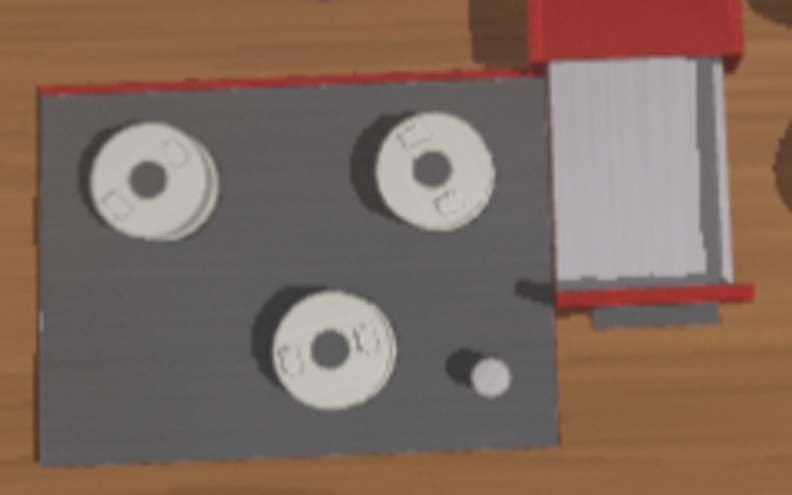

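The crop confirms three identical white caps with lugs on the deck. In the cabinet frame they are roughly C (-62,129), A (-170,195) and B (-61,306), and the tray is out by about 141 mm. I'll go above C's left side with the fingers in line with cabinet x.

```bash
cat > g.py <<'E'
import sys
from h import *
from scipy.spatial.transform import Rotation as Ro
yaw=np.radians(0.98); O=np.array([612,-146.5]); C=np.array([[np.cos(yaw),-np.sin(yaw)],[np.sin(yaw),np.cos(yaw)]])
def w2c(p): return C.T@(np.array(p)[:2]-O)
def c2w(p): return O+C@np.array(p)
def st(tgt=None):
    o=robot.get_obs(); R=Ro.from_rotvec(o['orientation']); p=np.array(o['position'])
    print('t %.2f cab'%o['time'],w2c(p).round(1),'z %.1f'%p[2],'F',(C.T@np.array(o['force'])[:2]).round(2),round(o['force'][2],2),'w',o['grip_width'],'tips',robot.tips_ahead,'J',np.round(o['joint_pos'],2))
    D=np.column_stack([[-np.sin(yaw),np.cos(yaw),0],[np.cos(yaw),np.sin(yaw),0],[0,0,-1]])
    print('turn needed',np.degrees((R.inv()*Ro.from_matrix(D)).as_rotvec()).round(1))
    if tgt is not None:
        q=np.append(c2w(tgt[:2]),tgt[2]); print('shift tool m',(R.inv().apply(q-p)/1000).round(4))
if __name__=='__main__': st([float(a) for a in sys.argv[1:4]] if len(sys.argv)>3 else None)
E
python3 -m inch '[[0.5,[0.032,-0.024,0],[0,0,0]],[0.5,[0.064,-0.048,0],[0,0,0]],[0.5,[0.096,-0.072,0],[0,0,0]],[0.5,[0.128,-0.096,0],[0,0,0]],[0.5,[0.16,-0.12,0],[0,0,0]]]'
python3 -m inch '[[0.5,[0.032,-0.024,0],[0,0,0]],[0.5,[0.064,-0.048,0],[0,0,0]],[0.5,[0.096,-0.072,0],[0,0,0]],[0.5,[0.128,-0.096,0],[0,0,0]],[0.5,[0.16,-0.12,0],[0,0,0]]]'
python3 -m inch '[[0.5,[0.032,-0.024,0],[0,0,0]],[0.5,[0.064,-0.048,0],[0,0,0]],[0.5,[0.096,-0.072,0],[0,0,0]],[0.5,[0.128,-0.096,0],[0,0,0]],[0.5,[0.16,-0.12,0],[0,0,0]]]'
python3 -m inch '[[0.5,[0,0,0],[0,0,-7]],[0.5,[0,0,0],[0,0,-14]],[0.5,[0,0,0],[0,0,-21]],[0.5,[0,0,0],[0,0,-28]],[0.5,[0,0,0],[0,0,-35]]]'
python3 -m inch '[[0.5,[0,0,0],[0,0,-7]],[0.5,[0,0,0],[0,0,-14]],[0.5,[0,0,0],[0,0,-21]],[0.5,[0,0,0],[0,0,-28]],[0.5,[0,0,0],[0,0,-35]]]'
python3 g.py -64 185 100
```

```text
time: 0.57
position: [247.5, -328.5, 245.0]
orientation: [-3.118, -0.38, 0.0]
force: [0.9, -1.4, 0.1]
grip_width: 42.5
grasp_force: 0.0
time: 0.98
position: [373.9, -173.2, 245.3]
orientation: [3.118, 0.382, 0.0]
force: [1.1, -0.9, -0.1]
grip_width: 42.4
grasp_force: 0.0
time: 1.4
position: [500.3, -18.1, 245.1]
orientation: [3.118, 0.383, -0.001]
force: [1.1, -1.8, 0.9]
grip_width: 42.7
grasp_force: 0.0
time: 1.82
position: [499.4, -19.7, 244.8]
orientation: [-2.854, -1.311, 0.002]
force: [0.1, -1.1, -0.7]
grip_width: 42.8
grasp_force: 0.0
time: 2.23
position: [499.3, -20.0, 244.9]
orientation: [-2.328, -2.108, 0.001]
force: [0.0, -0.0, 0.5]
grip_width: 42.8
grasp_force: 0.0
t 2.23 cab [-110.5  128.4] z 244.9 F [ 0.04 -0.01] 0.46 w 42.763916855693985 tips 14.0 J [-0.04  0.24  0.    1.34 -0.    1.63]
turn needed [-0.1  0.  -6.7]
shift tool m [0.0616 0.0397 0.1449]
```

```bash

python3 -m inch '[[0.5,[0.03,0.02,0],[0,0,-6.7]],[0.5,[0.0616,0.0397,0.02],[0,0,-6.7]],[0.5,[0.0616,0.0397,0.06],[0,0,-6.7]],[0.5,[0.0616,0.0397,0.1],[0,0,-6.7]],[0.5,[0.0616,0.0397,0.14],[0,0,-6.7]]]'
python3 g.py -64 185 42; python3 - <<'E'
from h import *
s=snap('scene'); t=snap('top')
a=cv2.resize(s['img'][180:380,300:550],None,fx=1.9,fy=1.9);b=cv2.resize(t['img'][200:350,120:360],None,fx=1.3,fy=1.3)
c=np.zeros((600,480,3),np.uint8);c[:380,:475]=a;c[390:585,:312]=b
cv2.imwrite('pics/v2.png',c)
E
```

```text
time: 2.65
position: [545.9, 37.9, 103.8]
orientation: [2.206, 2.235, 0.001]
force: [-0.1, -0.4, 0.1]
grip_width: 43.2
grasp_force: 0.0
t 2.65 cab [-63.  185.5] z 103.8 F [-0.09 -0.36] 0.12 w 43.21359672439569 tips 14.0 J [ 0.07  0.43 -0.11  1.03 -0.    1.63]
turn needed [ 0.1  0.  -0.2]
shift tool m [-0.0005 -0.0011  0.0618]
```

View pics/v2.png

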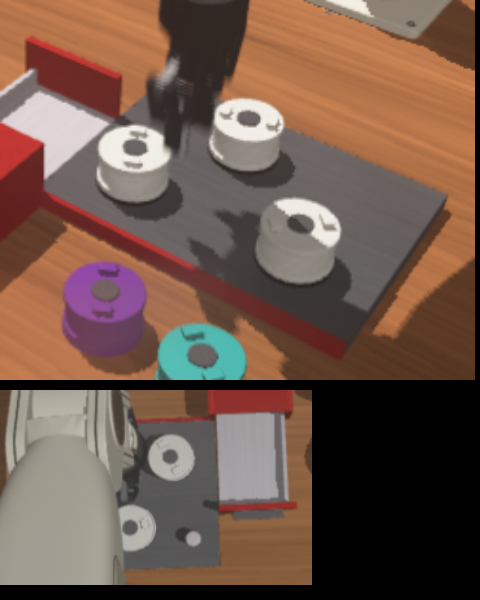

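The fingers (black, at about (180,110) in the crop) hang left of C, clear of A and B. Next I'll descend and nudge C slowly to the right.

```bash

python3 -m inch '[[0.5,[0,-0.001,0.03],[0,0,0]],[0.5,[0,-0.001,0.05],[0,0,0]],[0.5,[0,-0.001,0.0615],[0,0,0]],[0.5,[0,-0.001,0.0615],[0,0,0]],[0.5,[-0.004,-0.001,0.0615],[0,0,0]]]' >/dev/null; python3 g.py
python3 -m inch '[[0.5,[-0.002,0,0],[0,0,0]],[0.5,[-0.004,0,0],[0,0,0]],[0.5,[-0.006,0,0],[0,0,0]],[0.5,[-0.008,0,0],[0,0,0]],[0.5,[-0.01,0,0],[0,0,0]]]'>/dev/null; python3 g.py
python3 -m inch '[[0.5,[-0.002,0,0],[0,0,0]],[0.5,[-0.004,0,0],[0,0,0]],[0.5,[-0.006,0,0],[0,0,0]],[0.5,[-0.008,0,0],[0,0,0]],[0.5,[-0.01,0,0],[0,0,0]]]'>/dev/null; python3 g.py
python3 -m inch '[[0.5,[-0.002,0,0],[0,0,0]],[0.5,[-0.004,0,0],[0,0,0]],[0.5,[-0.006,0,0],[0,0,0]],[0.5,[-0.008,0,0],[0,0,0]],[0.5,[-0.01,0,0],[0,0,0]]]'>/dev/null; python3 g.py
```

```text
t 3.17 cab [-63.4 181. ] z 45.4 F [0.4  0.83] -0.24 w 42.50958568341201 tips 14.0 J [ 0.06  0.5  -0.18  0.9   0.    1.62]
turn needed [ 0.1 -0.  -0.3]
t 3.58 cab [-63.4 171.1] z 44.9 F [0.22 3.99] 1.51 w 42.68397136047081 tips 14.0 J [ 0.04  0.5  -0.18  0.89  0.    1.6 ]
turn needed [ 0.1 -0.1 -0.3]
t 4.00 cab [-64.2 160.7] z 43.9 F [-0.08  1.68] 2.94 w 42.74597759336031 tips 14.0 J [ 0.02  0.5  -0.18  0.89  0.    1.58]
turn needed [ 0.  -0.  -0.3]
t 4.42 cab [-64.9 150.6] z 43.6 F [-0.09  3.47] 2.37 w 42.365948417986 tips 14.0 J [ 0.01  0.5  -0.18  0.89  0.    1.56]
turn needed [-0.  -0.  -0.3]
```

```bash

for i in 1; do
python3 -m inch '[[0.5,[-0.001,0,0],[0,0,0]],[0.5,[-0.002,0,0],[0,0,0]],[0.5,[-0.003,0,0],[0,0,0]],[0.5,[-0.004,0,0],[0,0,0]],[0.5,[-0.005,0,0],[0,0,0]]]'|grep force
python3 -m inch '[[0.5,[-0.001,0,0],[0,0,0]],[0.5,[-0.002,0,0],[0,0,0]],[0.5,[-0.003,0,0],[0,0,0]],[0.5,[-0.004,0,0],[0,0,0]],[0.5,[-0.005,0,0],[0,0,0]]]'|grep force
done
python3 -m inch '[[0.5,[0.01,0,0],[0,0,0]],[0.5,[0.03,0,0],[0,0,0]],[0.5,[0.03,0,-0.03],[0,0,0]],[0.5,[0.03,0,-0.06],[0,0,0]],[0.5,[0.03,0,-0.06],[0,0,0]]]'|grep force
python3 -m inch '[[0.5,[0,0,0],[0,0,0]],[0.5,[0,0,0],[0,0,0]],[0.5,[0,0,0],[0,0,0]],[0.5,[0,0,0],[0,0,0]],[0.5,[0,0,0],[0,0,0]]]'|grep force
python3 g.py -155 264 104
# B nudge target
```

```text
force: [-0.6, 2.2, 1.1]
grasp_force: 1.4
force: [0.5, 2.3, 1.0]
grasp_force: 1.3
force: [0.8, 0.0, -0.8]
grasp_force: 0.0
force: [0.1, 0.0, 0.1]
grasp_force: 0.0
t 6.08 cab [-65.3 170.6] z 102.6 F [0.11 0.04] 0.13 w 42.820739703592025 tips 14.0 J [ 0.04  0.43 -0.11  1.03 -0.    1.6 ]
turn needed [-0.1  0.  -0.3]
shift tool m [ 0.0929 -0.0903 -0.0012]
```

C is light: it slides at about 2.2 N. I'll test B the same way.

```bash

python3 -m inch '[[0.5,[0.04,0.004,0],[0,0,0]],[0.5,[0.08,0.004,0],[0,0,0]],[0.5,[0.12,0.004,0],[0,0,0]],[0.5,[0.16,0.004,0],[0,0,0]],[0.5,[0.19,0.004,0],[0,0,0]]]'|grep force
python3 -m inch '[[0.5,[0,0,0.0],[0,0,0]],[0.5,[0,0,0.03],[0,0,0]],[0.5,[0,0,0.06],[0,0,0]],[0.5,[-0.003,0,0.06],[0,0,0]],[0.5,[-0.006,0,0.06],[0,0,0]]]'|grep force
python3 g.py
python3 -m inch '[[0.5,[-0.002,0,0],[0,0,0]],[0.5,[-0.004,0,0],[0,0,0]],[0.5,[-0.006,0,0],[0,0,0]],[0.5,[-0.008,0,0],[0,0,0]],[0.5,[-0.01,0,0],[0,0,0]]]'|grep force
python3 -m inch '[[0.5,[-0.001,0,0],[0,0,0]],[0.5,[-0.002,0,0],[0,0,0]],[0.5,[-0.003,0,0],[0,0,0]],[0.5,[-0.004,0,0],[0,0,0]],[0.5,[-0.005,0,0],[0,0,0]]]'|grep force
python3 -m inch '[[0.5,[-0.001,0,0],[0,0,0]],[0.5,[-0.002,0,0],[0,0,0]],[0.5,[-0.003,0,0],[0,0,0]],[0.5,[-0.004,0,0],[0,0,0]],[0.5,[-0.005,0,0],[0,0,0]]]'|grep force
python3 -m inch '[[0.5,[-0.001,0,0],[0,0,0]],[0.5,[-0.002,0,0],[0,0,0]],[0.5,[-0.003,0,0],[0,0,0]],[0.5,[-0.004,0,0],[0,0,0]],[0.5,[-0.005,0,0],[0,0,0]]]'|grep force
python3 g.py
```

```text
force: [0.4, 0.1, 0.1]
grasp_force: 0.0
force: [0.4, -0.5, 0.7]
grasp_force: 0.0
t 6.92 cab [-61.6 353.3] z 41.7 F [ 0.39 -0.46] 0.67 w 42.60815651392611 tips 14.0 J [ 0.36  0.56 -0.07  0.94 -0.    1.92]
turn needed [-0.3  0.1 -0.3]
force: [-0.6, 3.3, 2.4]
grasp_force: 1.7
force: [-0.0, 5.4, 4.4]
grasp_force: 3.2
force: [0.0, 5.0, 4.6]
grasp_force: 3.3
force: [0.2, 5.4, 5.5]
grasp_force: 3.5
t 8.58 cab [-59.2 330.2] z 44.2 F [0.31 5.44] 5.5 w 42.50306625069333 tips 14.0 J [ 0.32  0.55 -0.09  0.93  0.    1.88]
turn needed [ 0.  -0.1 -0.3]
```

B slides at about 5.3 N against C's 2.2 N, so B is the loaded one. C stands in the lane, so I'll retreat, go above C with the fingers open and turned 20°, straddle it and slide it towards the robot.

```bash

python3 -m inch '[[0.5,[0.01,0,0],[0,0,0]],[0.5,[0.018,0,-0.02],[0,0,0]],[0.5,[0.018,0,-0.06],[0,0,0]],[0.5,[-0.02,0,-0.07],[0,0,0]],[0.5,[-0.06,0,-0.07],[0,0,0]]]'|grep force
python3 -m inch '[[0,[-0.04,0,0],[0,0,4]],[0,[-0.08,0,0],[0,0,8]],[0,[-0.12,0,0],[0,0,12]],[0,[-0.155,0,0],[0,0,16]],[0,[-0.17,-0.004,0],[0,0,20]]]'|grep force
python3 g.py -65 100 40
python3 - <<'E'
from h import *
s=snap('scene'); t=snap('top')
a=cv2.resize(s['img'][180:380,300:550],None,fx=1.9,fy=1.9);b=cv2.resize(t['img'][200:350,120:360],None,fx=1.3,fy=1.3)
c=np.zeros((600,480,3),np.uint8);c[:380,:475]=a;c[390:585,:312]=b
cv2.imwrite('pics/v3.png',c)
E
```

```text
force: [0.1, -0.1, -0.4]
grasp_force: 0.0
force: [0.8, 0.0, -0.2]
grasp_force: 0.0
t 9.42 cab [-66.1  94.9] z 112.5 F [0.82 0.03] -0.16 w 85.35659952858498 tips 14.0 J [-0.09  0.43 -0.09  1.06 -0.    1.82]
turn needed [ -0.2   0.2 -20.8]
shift tool m [ 0.0055 -0.0006  0.0725]
```

View pics/v3.png

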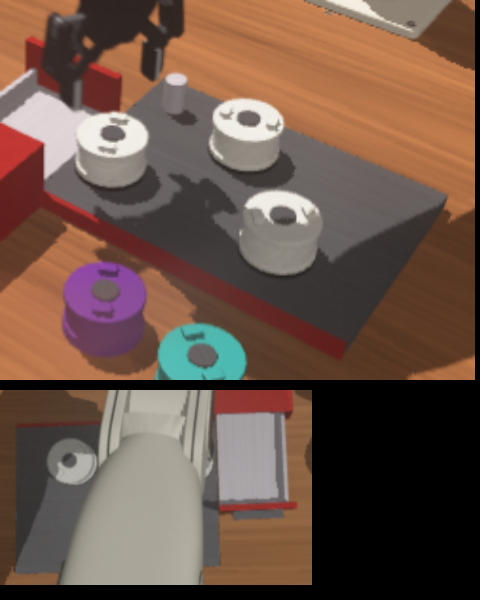

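C is in the scene crop with its top hole at (113,133), and B's is at (282,214). I'll check C's position by ray before straddling it.

```bash

python3 - <<'E'
from g import *
s=snap('scene')
for n,u,v in(('C',113,133),('A',248,118),('B',282,214)): print(n,w2c(onz(s,300+u/1.9,180+v/1.9,61)).round(1))
E
python3 g.py -65 100 40
```

```text
C [-67.1 101.4]
A [-170.8  196.4]
B [-61.8 289.8]
t 9.57 cab [-66.4  98.1] z 112.5 F [0.65 0.75] -0.7 w 85.55574465500762 tips 14.0 J [-0.09  0.43 -0.09  1.06 -0.    1.82]
turn needed [ -0.2   0.1 -20.5]
shift tool m [0.0025 0.0009 0.0725]
```

```bash

python3 -m inch '[[0,[0.003,0,0.02],[0,0,0]],[0,[0.003,0,0.04],[0,0,0]],[0,[0.003,0,0.055],[0,0,0]],[0,[0.003,0,0.068],[0,0,0]],[0,[0.003,0,0.07],[0,0,0]]]'|grep force
python3 -m inch '[[0,[0,-0.003,0],[0,0,0]],[0,[0,-0.006,0],[0,0,0]],[0,[0,-0.01,0],[0,0,0]],[0,[0,-0.016,0],[0,0,0]],[0,[0,-0.022,0],[0,0,0]]]'|grep force
python3 -m inch '[[0,[0,-0.007,0],[0,0,0]],[0,[0,-0.014,0],[0,0,0]],[0,[0,-0.021,0],[0,0,0]],[0,[0,-0.028,0],[0,0,0]],[0,[0,-0.035,0],[0,0,0]]]'|grep force
python3 g.py
python3 -m inch '[[0,[0,-0.007,0],[0,0,0]],[0,[0,-0.014,0],[0,0,0]],[0,[0,-0.021,0],[0,0,0]],[0,[0,-0.028,0],[0,0,0]],[0,[0,-0.031,0],[0,0,0]]]'|grep force
python3 -m inch '[[0,[0,0.003,0],[0,0,0]],[0,[0,0.006,0],[0,0,0]],[0,[0,0.006,-0.03],[0,0,0]],[0,[0,0.006,-0.065],[0,0,0]],[0,[0,0.006,-0.068],[0,0,0]]]'|grep force
python3 g.py -60 345 108
```

```text
force: [-0.9, 0.1, -0.7]
grasp_force: 0.0
force: [1.8, -0.7, 0.5]
grasp_force: 0.6
force: [1.5, -1.3, 0.8]
grasp_force: 1.0
t 10.82 cab [-117.4  122.5] z 44.1 F [ 1.47 -1.3 ] 0.78 w 85.43750661685506 tips 14.0 J [-0.05  0.41 -0.33  0.83 -0.    1.86]
turn needed [  0.1  -0.  -20.3]
force: [2.2, -0.5, 2.3]
grasp_force: 1.2
force: [0.7, -0.0, 0.4]
grasp_force: 0.0
t 11.65 cab [-137.3  130.8] z 116.3 F [ 0.73 -0.04] 0.36 w 85.31567621128801 tips 14.0 J [-0.04  0.28 -0.29  0.99  0.    1.87]
turn needed [  0.4  -0.1 -20.3]
shift tool m [ 0.2277 -0.0019  0.0088]
```

```bash

python3 -m inch '[[0.5,[0.04,0,0],[0,0,-4]],[0.5,[0.08,0,0],[0,0,-8]],[0.5,[0.12,0,0],[0,0,-12]],[0.5,[0.16,-0.001,0],[0,0,-16]],[0.5,[0.20,-0.001,0],[0,0,-20.3]]]'|grep force
python3 - <<'E'
from g import *
st([-61,345,42])
s=snap('scene'); t=snap('top')
for c in caps_ if 0 else []: pass
a=cv2.resize(s['img'][180:380,300:550],None,fx=1.9,fy=1.9);b=cv2.resize(t['img'][200:350,120:360],None,fx=1.3,fy=1.3)
c=np.zeros((600,480,3),np.uint8);c[:380,:475]=a;c[390:585,:312]=b
cv2.imwrite('pics/v4.png',c)
E
```

```text
force: [1.6, -0.9, 0.3]
grasp_force: 0.0
t 12.07 cab [-72.1 320.5] z 111.1 F [ 1.55 -0.95] 0.31 w 42.89858917871217 tips 14.0 J [ 0.31  0.45 -0.05  1.07  0.    1.86]
turn needed [-0.1  0.   0.2]
shift tool m [0.0245 0.0113 0.0691]
```

View pics/v4.png

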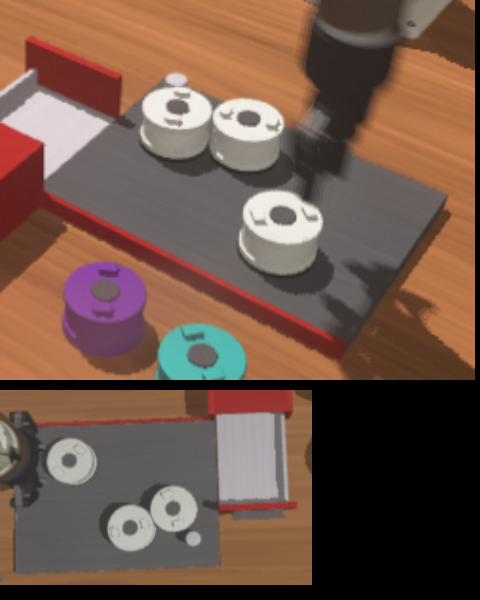

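A is at (248,118) in the crop and C at (177,107). C now stands clear of the lane beside A, and B is at (282,214) with the fingers to its left. I'll push B along the lane, easing slightly towards the housing.

```bash

python3 -m inch '[[0.5,[0.024,0.013,0],[0,0,0]],[0.5,[0.024,0.013,0.02],[0,0,0]],[0.5,[0.024,0.013,0.05],[0,0,0]],[0.5,[0.022,0.013,0.069],[0,0,0]],[0.5,[0.020,0.013,0.069],[0,0,0]]]'|grep force
python3 g.py
python3 -m inch '[[0.5,[-0.004,0,0],[0,0,0]],[0.5,[-0.008,0,0],[0,0,0]],[0.5,[-0.012,0,0],[0,0,0]],[0.5,[-0.016,0,0],[0,0,0]],[0.5,[-0.02,0,0],[0,0,0]]]'|grep force
python3 -m inch '[[0.5,[-0.008,0,0],[0,0,0]],[0.5,[-0.016,0,0],[0,0,0]],[0.5,[-0.024,0,0],[0,0,0]],[0.5,[-0.032,0,0],[0,0,0]],[0.5,[-0.04,0,0],[0,0,0]]]'|grep force
python3 -m inch '[[0.5,[-0.008,0,0],[0,0,0]],[0.5,[-0.016,0,0],[0,0,0]],[0.5,[-0.024,0,0],[0,0,0]],[0.5,[-0.032,0,0],[0,0,0]],[0.5,[-0.04,0,0],[0,0,0]]]'|grep force
python3 g.py
python3 - <<'E'
from g import *
s=snap('scene'); t=snap('top')
a=cv2.resize(s['img'][180:380,300:550],None,fx=1.9,fy=1.9);b=cv2.resize(t['img'][200:350,120:360],None,fx=1.3,fy=1.3)
c=np.zeros((600,480,3),np.uint8);c[:380,:475]=a;c[390:585,:312]=b
cv2.imwrite('pics/v5.png',c)
E
```

```text
force: [-0.2, 0.4, -0.1]
grasp_force: 0.0
t 12.58 cab [-63.3 337.2] z 37.4 F [-0.15  0.44] -0.1 w 42.57652508022912 tips 14.0 J [ 0.34  0.56 -0.09  0.93 -0.    1.89]
turn needed [-0.6  0.2 -0. ]
force: [-0.3, 1.2, -0.3]
grasp_force: 0.7
force: [-0.4, 3.8, 2.3]
grasp_force: 1.5
force: [-0.4, 3.7, 1.8]
grasp_force: 2.0
t 13.83 cab [-59.  238.3] z 43.0 F [-0.29  3.72] 1.8 w 42.83079820941512 tips 14.0 J [ 0.16  0.52 -0.15  0.9   0.    1.72]
turn needed [ 0. -0. -0.]
```

View pics/v5.png

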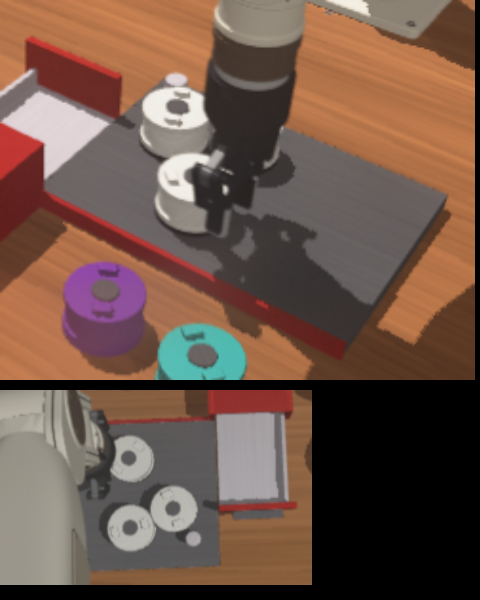

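B now rides at (193,178), clear of C. The push force dropped to 3.7 N as the vertical load dropped, so the earlier reading was inflated by the fingers pressing down, and B may not be the heavy one. I'll re-measure with that load relieved before going further.

```bash

python3 -m inch '[[0.5,[-0.001,0,-0.0005],[0,0,0]],[0.5,[-0.002,0,-0.001],[0,0,0]],[0.5,[-0.003,0,-0.0015],[0,0,0]],[0.5,[-0.004,0,-0.0015],[0,0,0]],[0.5,[-0.005,0,-0.0015],[0,0,0]]]'|grep ^force
python3 -m inch '[[0.5,[-0.001,0,-0.0002],[0,0,0]],[0.5,[-0.002,0,-0.0004],[0,0,0]],[0.5,[-0.003,0,-0.0006],[0,0,0]],[0.5,[-0.004,0,-0.0008],[0,0,0]],[0.5,[-0.005,0,-0.001],[0,0,0]]]'|grep ^force
python3 -m inch '[[0.5,[-0.001,0,-0.0002],[0,0,0]],[0.5,[-0.002,0,-0.0004],[0,0,0]],[0.5,[-0.003,0,-0.0006],[0,0,0]],[0.5,[-0.004,0,-0.0008],[0,0,0]],[0.5,[-0.005,0,-0.001],[0,0,0]]]'|grep ^force
python3 -m inch '[[0.5,[0.01,0,0],[0,0,0]],[0.5,[0.015,0,-0.03],[0,0,0]],[0.5,[0.015,0,-0.065],[0,0,0]],[0.5,[0.015,0,-0.065],[0,0,0]],[0.5,[0.015,0,-0.065],[0,0,0]]]'|grep ^force
python3 g.py -168 252 108
```

```text
force: [0.1, 1.2, -1.1]
force: [-0.2, 1.4, -0.5]
force: [-0.5, 0.7, -0.8]
force: [1.0, 0.5, -0.9]
t 15.60 cab [-57.  239.7] z 114.0 F [1.01 0.46] -0.86 w 42.43153859906611 tips 14.0 J [ 0.17  0.44 -0.07  1.06 -0.    1.72]
turn needed [ 0.4 -0.   0. ]
shift tool m [ 0.0123 -0.1111  0.0053]
```

B is light after all: 1.1 N once the fingers stop pressing down on it. C also read 2.2 N with little vertical load, so A should be the loaded one, and I'll verify that on A directly. First I'll push B back left to clear A's route.

```bash

python3 -m inch '[[0.5,[-0.04,0,0],[0,0,0]],[0.5,[-0.08,0,0],[0,0,0]],[0.5,[-0.108,0,0],[0,0,0]],[0.5,[-0.108,0,0.03],[0,0,0]],[0.5,[-0.108,0,0.068],[0,0,0]]]'|grep ^force
python3 -m inch '[[0.5,[0.002,0,0],[0,0,0]],[0.5,[0.006,0,0],[0,0,0]],[0.5,[0.012,0,0],[0,0,0]],[0.5,[0.020,0,0],[0,0,0]],[0.5,[0.028,0,0],[0,0,0]]]'|grep ^force
python3 g.py
python3 -m inch '[[0.5,[0.008,0,0],[0,0,0]],[0.5,[0.016,0,0],[0,0,0]],[0.5,[0.024,0,0],[0,0,0]],[0.5,[0.032,0,0],[0,0,0]],[0.5,[0.04,0,0],[0,0,0]]]'|grep ^force
python3 -m inch '[[0.5,[0.008,0,0],[0,0,0]],[0.5,[0.016,0,0],[0,0,0]],[0.5,[0.024,0,0],[0,0,0]],[0.5,[0.032,0,0],[0,0,0]],[0.5,[0.04,0,0],[0,0,0]]]'|grep ^force
python3 g.py
```

```text
force: [1.0, 1.0, -0.5]
force: [0.4, -1.7, 0.1]
t 16.43 cab [-57.7 159.9] z 45.3 F [ 0.36 -1.71] 0.15 w 42.788209872125684 tips 14.0 J [ 0.02  0.5  -0.16  0.9  -0.    1.58]
turn needed [0.2 0.  0. ]
force: [0.2, -3.9, 2.6]
force: [0.3, -3.8, 4.2]
t 17.27 cab [-59.  239.4] z 43.5 F [ 0.23 -3.82] 4.22 w 42.54079972840848 tips 14.0 J [ 0.17  0.52 -0.15  0.91 -0.    1.72]
turn needed [ 0.  0. -0.]
```

```bash

python3 -m inch '[[0.5,[0.008,0,-0.001],[0,0,0]],[0.5,[0.016,0,-0.001],[0,0,0]],[0.5,[0.022,0,-0.001],[0,0,0]],[0.5,[0.026,0,-0.001],[0,0,0]],[0.5,[0.028,0,-0.001],[0,0,0]]]'|grep ^force
python3 -m inch '[[0.5,[-0.012,0,0],[0,0,0]],[0.5,[-0.02,0,-0.02],[0,0,0]],[0.5,[-0.02,0,-0.06],[0,0,0]],[0.5,[-0.045,-0.03,-0.07],[0,0,0]],[0,[-0.07,-0.06,-0.07],[0,0,0]]]'|grep ^force
python3 -m inch '[[0,[0,-0.04,0],[0,0,0]],[0,[0,-0.05,0],[0,0,0]],[0,[0,-0.05,0],[0,0,0]],[0,[0,-0.05,0],[0,0,0]],[0,[0,-0.05,0],[0,0,0]]]'|grep ^force
python3 - <<'E'
from g import *
st([-170,196,45])
s=snap('scene'); t=snap('top')
a=cv2.resize(s['img'][180:380,300:550],None,fx=1.9,fy=1.9);b=cv2.resize(t['img'][200:350,120:360],None,fx=1.3,fy=1.3)
c=np.zeros((600,480,3),np.uint8);c[:380,:475]=a;c[390:585,:312]=b
cv2.imwrite('pics/v6.png',c)
E
```

```text
force: [-0.4, -1.1, 0.1]
force: [0.2, -0.1, 0.4]
force: [0.9, -0.7, -0.4]
t 18.52 cab [-167.4  196.9] z 114.9 F [ 0.86 -0.73] -0.42 w 85.48523272286688 tips 14.0 J [ 0.11  0.24 -0.36  0.97  0.    1.66]
turn needed [ 0.2 -0.  -0. ]
shift tool m [-0.0009 -0.0027  0.0699]
```

View pics/v6.png

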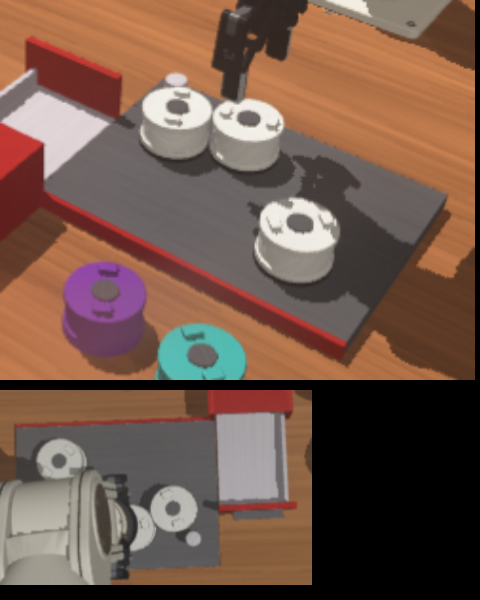

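A is at (248,118), unchanged. B is at (299,223), off to the left, and C is at (177,107). I'll straddle A and push it away from the robot, measuring the force.

```bash

python3 -m inch '[[0,[-0.001,-0.0027,0.02],[0,0,0]],[0,[-0.001,-0.0027,0.045],[0,0,0]],[0,[-0.001,-0.0027,0.06],[0,0,0]],[0,[-0.001,-0.0027,0.067],[0,0,0]],[0,[-0.001,0,0.067],[0,0,0]]]'|grep ^force
python3 -m inch '[[0,[0,0.003,0],[0,0,0]],[0,[0,0.006,0],[0,0,0]],[0,[0,0.008,0],[0,0,0]],[0,[0,0.010,0],[0,0,0]],[0,[0,0.012,0],[0,0,0]]]'|grep ^force
python3 -m inch '[[0,[0,0.001,-0.0004],[0,0,0]],[0,[0,0.002,-0.0008],[0,0,0]],[0,[0,0.003,-0.001],[0,0,0]],[0,[0,0.004,-0.001],[0,0,0]],[0,[0,0.005,-0.001],[0,0,0]]]'|grep ^force
python3 -m inch '[[0,[0,0.001,-0.0004],[0,0,0]],[0,[0,0.002,-0.0008],[0,0,0]],[0,[0,0.003,-0.001],[0,0,0]],[0,[0,0.004,-0.001],[0,0,0]],[0,[0,0.005,-0.001],[0,0,0]]]'|grep ^force
python3 g.py
```

```text
force: [-0.8, -0.6, -0.3]
force: [-11.1, -0.5, 6.5]
force: [-3.8, 1.0, 0.4]
force: [-3.9, 0.6, -0.9]
t 20.28 cab [-147.   195.9] z 49.3 F [-3.91  0.63] -0.85 w 85.2404690581267 tips 14.0 J [ 0.1   0.36 -0.4   0.82  0.    1.66]
turn needed [-0. -0. -0.]
```

A is the loaded one: 11 N under 6.5 N of downward load, and still 3.9 N when slightly unloaded. I'll keep sliding it to the mouth's line.

```bash

python3 -m inch '[[0,[0,0.006,0],[0,0,0]],[0,[0,0.012,0],[0,0,0]],[0,[0,0.018,0],[0,0,0]],[0,[0,0.024,0],[0,0,0]],[0,[0,0.03,0],[0,0,0]]]'|grep ^force
python3 -m inch '[[0,[0,0.006,0],[0,0,0]],[0,[0,0.012,0],[0,0,0]],[0,[0,0.018,0],[0,0,0]],[0,[0,0.024,0],[0,0,0]],[0,[0,0.03,0],[0,0,0]]]'|grep ^force
python3 -m inch '[[0,[0,0.006,0],[0,0,0]],[0,[0,0.012,0],[0,0,0]],[0,[0,0.018,0],[0,0,0]],[0,[0,0.024,0],[0,0,0]],[0,[0,0.029,0],[0,0,0]]]'|grep ^force
python3 g.py
python3 -m inch '[[0,[0,-0.004,0],[0,0,0]],[0,[0,-0.007,0],[0,0,0]],[0,[0,-0.007,-0.03],[0,0,0]],[0,[0,-0.007,-0.062],[0,0,0]],[0.5,[0.03,-0.002,-0.062],[0,0,0]]]'|grep ^force
python3 -m inch '[[0.5,[0.02,0,0],[0,0,0]],[0.5,[0.022,0,0],[0,0,0]],[0.5,[0.022,0,0],[0,0,0]],[0.5,[0.022,0,0],[0,0,0]],[0.5,[0.022,0,0],[0,0,0]]]'|grep ^force
python3 - <<'E'
from g import *
st([-62,248,44])
s=snap('scene'); t=snap('top')
a=cv2.resize(s['img'][180:380,300:550],None,fx=1.9,fy=1.9);b=cv2.resize(t['img'][200:350,120:360],None,fx=1.3,fy=1.3)
c=np.zeros((600,480,3),np.uint8);c[:380,:475]=a;c[390:585,:312]=b
cv2.imwrite('pics/v7.png',c)
E
```

```text
force: [-3.3, -0.2, -0.9]
force: [-3.7, -0.0, -0.4]
force: [-3.0, -0.8, -1.5]
t 21.53 cab [-57.4 195.9] z 49.3 F [-3.05 -0.77] -1.52 w 85.00928906665673 tips 14.0 J [ 0.09  0.5  -0.15  0.91 -0.    1.64]
turn needed [ 0. -0. -0.]
force: [1.2, 1.0, -0.0]
force: [0.1, -0.1, 1.1]
t 22.37 cab [-60.4 247.2] z 111.2 F [ 0.1  -0.09] 1.13 w 42.94920611859533 tips 14.0 J [ 0.18  0.44 -0.07  1.06 -0.    1.73]
turn needed [-0.   0.  -0.1]
shift tool m [ 0.0009 -0.0016  0.0672]
```

View pics/v7.png

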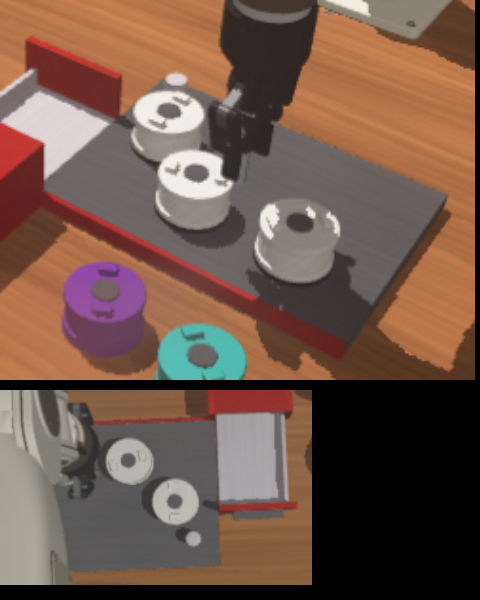

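C has been dragged a little, to (170,111) in the crop. I'll compute the clearances.

```bash

python3 - <<'E'
from g import *
s=snap('scene');t=snap('top')
for n,u,v in(('C',170,111),('A',196,172),('B',300,223)): print(n,w2c(onz(s,300+u/1.9,180+v/1.9,61)).round(1))
for n,u,v in(('C',175,501),('A',128,461)): print(n,w2c(onz(t,120+u/1.3,200+(v-390)/1.3,61)).round(1))
E
```

```text
C [-132.7  127.4]
A [-65.4 197.5]
B [-60.8 308.2]
C [-131.7  124.8]
A [-65.3 197.5]
```

```bash

python3 -m inch '[[0.5,[0,-0.004,0.02],[0,0,0]],[0.5,[0,-0.004,0.05],[0,0,0]],[0.5,[0,-0.004,0.066],[0,0,0]],[0.5,[-0.003,-0.004,0.066],[0,0,0]],[0.5,[-0.008,-0.004,0.066],[0,0,0]]]'|grep ^force
python3 -m inch '[[0.5,[-0.004,0.000,0],[0,0,0]],[0.5,[-0.008,0.001,0],[0,0,0]],[0.5,[-0.013,0.002,0],[0,0,0]],[0.5,[-0.018,0.0035,-0.001],[0,0,0]],[0.5,[-0.024,0.005,-0.001],[0,0,0]]]'|grep ^force
python3 g.py
python3 -m inch '[[0.5,[-0.005,0.0015,0],[0,0,0]],[0.5,[-0.01,0.003,0],[0,0,0]],[0.5,[-0.015,0.0045,0],[0,0,0]],[0.5,[-0.02,0.006,0],[0,0,0]],[0.5,[-0.024,0.007,-0.001],[0,0,0]]]'|grep ^force
python3 g.py
python3 -m inch '[[0.5,[-0.008,0,0],[0,0,0]],[0.5,[-0.016,0,0],[0,0,0]],[0.5,[-0.024,0,0],[0,0,0]],[0.5,[-0.032,0,0],[0,0,0]],[0.5,[-0.04,0,0],[0,0,0]]]'|grep ^force
python3 g.py
```

```text
force: [0.3, 0.1, 0.5]
force: [-0.3, 3.6, -1.2]
t 23.40 cab [-58.7 215.8] z 47.1 F [-0.21  3.65] -1.21 w 42.70811100737301 tips 14.0 J [ 0.12  0.51 -0.15  0.91  0.    1.68]
turn needed [ 0.1 -0.   0. ]
force: [0.2, 2.9, -0.7]
t 23.82 cab [-52.3 191.2] z 47.0 F [0.24 2.88] -0.75 w 42.493941495613164 tips 14.0 J [ 0.08  0.52 -0.14  0.92 -0.    1.63]
turn needed [-0.  0. -0.]
force: [-0.5, 3.2, -1.0]
t 24.23 cab [-52.2 151. ] z 47.3 F [-0.48  3.26] -0.97 w 42.43207089104619 tips 14.0 J [ 0.01  0.51 -0.14  0.92  0.    1.56]
turn needed [ 0.  0. -0.]
```

```bash

python3 -m inch '[[0.5,[-0.007,0,0],[0,0,0]],[0.5,[-0.014,0,0],[0,0,0]],[0.5,[-0.021,0,0],[0,0,0]],[0.5,[-0.028,0,0],[0,0,0]],[0.5,[-0.035,0,0],[0,0,0]]]'|grep ^force
python3 -m inch '[[0.5,[-0.004,0,0],[0,0,0]],[0.5,[-0.008,0,0],[0,0,0]],[0.5,[-0.012,0,0],[0,0,0]],[0.5,[-0.016,0,0],[0,0,0]],[0.5,[-0.02,0,0],[0,0,0]]]'|grep ^force
python3 -m inch '[[0.5,[-0.004,0,0],[0,0,0]],[0.5,[-0.008,0,0],[0,0,0]],[0.5,[-0.012,0,0],[0,0,0]],[0.5,[-0.016,0,0],[0,0,0]],[0.5,[-0.02,0,0],[0,0,0]]]'|grep ^force
python3 -m inch '[[0.5,[-0.005,0,0],[0,0,0]],[0.5,[-0.01,0,0],[0,0,0]],[0.5,[-0.015,0,0],[0,0,0]],[0.5,[-0.02,0,0],[0,0,0]],[0.5,[-0.024,0,0],[0,0,0]]]'|grep ^force
python3 g.py
python3 - <<'E'
from g import *
s=snap('scene'); t=snap('top')
a=cv2.resize(s['img'][180:380,270:520],None,fx=1.9,fy=1.9);b=cv2.resize(t['img'][200:350,120:360],None,fx=1.3,fy=1.3)
c=np.zeros((600,480,3),np.uint8);c[:380,:475]=a;c[390:585,:312]=b
cv2.imwrite('pics/v8.png',c)
E
```

```text
force: [-0.4, 5.2, 2.4]
force: [-0.2, 4.2, -1.3]
force: [-0.4, 3.7, -0.6]
force: [-0.6, 3.4, -0.3]
t 25.90 cab [-52.3  52.2] z 47.3 F [-0.53  3.44] -0.31 w 42.516936049833426 tips 14.0 J [-0.17  0.53 -0.11  0.93 -0.    1.39]
turn needed [-0.  0. -0.]
```

View pics/v8.png

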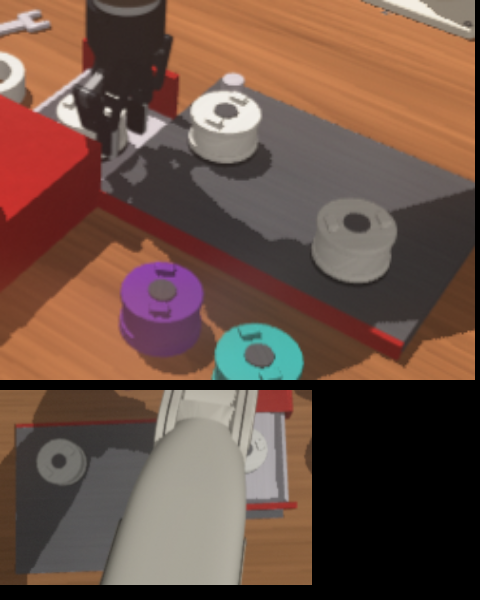

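Cap A is in the tray, with its top at (75,105) in the crop, and the fingers are behind it. C at (227,110) and B at (357,222) are still standing on the deck. I'll push A about 10 mm further, retreat, and move in front of the lip with the fingers shut.

```bash

python3 -m inch '[[0.5,[-0.004,0,0],[0,0,0]],[0.5,[-0.008,0,0],[0,0,0]],[0.5,[-0.01,0,0],[0,0,0]],[0.5,[0,0,0],[0,0,0]],[0.5,[0.01,0,0],[0,0,0]]]'|grep ^force
python3 -m inch '[[0.5,[0.004,0,-0.02],[0,0,0]],[0.5,[0.004,0,-0.06],[0,0,0]],[1,[0,-0.02,-0.07],[0,0,0]],[1,[-0.02,-0.05,-0.07],[0,0,0]],[1,[-0.04,-0.085,-0.07],[0,0,0]]]'|grep ^force
python3 -m inch '[[1,[-0.005,-0.04,0],[0,0,0]],[1,[-0.015,-0.075,0],[0,0,0]],[1,[-0.015,-0.075,0],[0,0,0]],[1,[-0.015,-0.075,0],[0,0,0]],[1,[-0.015,-0.075,0],[0,0,0]]]'|grep ^force
python3 g.py -205 0 52
python3 - <<'E'
from g import *
s=snap('scene'); t=snap('top')
a=cv2.resize(s['img'][180:380,270:520],None,fx=1.9,fy=1.9);b=cv2.resize(t['img'][200:350,120:360],None,fx=1.3,fy=1.3)
c=np.zeros((600,480,3),np.uint8);c[:380,:475]=a;c[390:585,:312]=b
cv2.imwrite('pics/v9.png',c)
E
```

```text
force: [-1.0, 0.2, -0.7]
force: [0.5, -1.5, 0.8]
force: [-0.3, 0.3, -0.0]
t 27.25 cab [-211.     7.8] z 118.1 F [-0.3   0.29] -0.04 w 0.06413355152437929 tips 14.0 J [-0.34  0.2  -0.4   0.97 -0.    1.21]
turn needed [ 0.1  0.1 -0. ]
shift tool m [-0.0077  0.0059  0.0661]
```

View pics/v9.png

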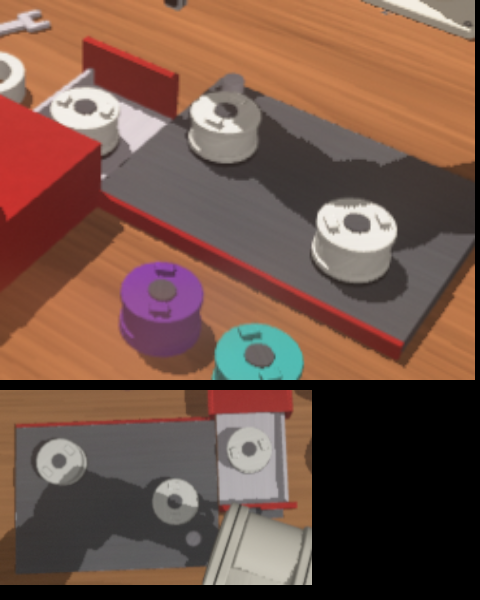

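A stands flat inside the tray, at (86,107) in the scene crop and (249,450) in the top crop. I'll check its y and descend in front of the lip.

```bash

python3 - <<'E'
from g import *
s=snap('scene');t=snap('top')
print(w2c(onz(s,270+86/1.9,180+107/1.9,58)).round(1),w2c(onz(t,120+249/1.3,200+60/1.3,58)).round(1))
E
python3 -m inch '[[1,[-0.008,0.003,0.02],[0,0,0]],[1,[-0.008,0.003,0.05],[0,0,0]],[1,[-0.008,0.003,0.066],[0,0,0]],[1,[-0.008,0.003,0.066],[0,0,0]],[1,[-0.008,0.003,0.066],[0,0,0]]]'|grep ^force
python3 -m inch '[[1,[0,0.005,0],[0,0,0]],[1,[0,0.01,0],[0,0,0]],[1,[0,0.015,0],[0,0,0]],[1,[0,0.02,0],[0,0,0]],[1,[0,0.025,0],[0,0,0]]]'|grep ^force
python3 g.py
python3 -m inch '[[1,[0,0.005,0],[0,0,0]],[1,[0,0.01,0],[0,0,0]],[1,[0,0.015,0],[0,0,0]],[1,[0,0.02,0],[0,0,0]],[1,[0,0.025,0],[0,0,0]]]'|grep ^force
python3 -m inch '[[1,[0,0.005,0],[0,0,0]],[1,[0,0.01,0],[0,0,0]],[1,[0,0.015,0],[0,0,0]],[1,[0,0.02,0],[0,0,0]],[1,[0,0.025,0],[0,0,0]]]'|grep ^force
python3 g.py
```

```text
[-53.7   6.6] [-55.3   4.6]
force: [-0.1, 0.8, 0.5]
force: [0.4, -0.1, -0.7]
t 28.28 cab [-182.8   -0.3] z 52.0 F [ 0.35 -0.09] -0.73 w -0.04508214371369229 tips 14.0 J [-0.34  0.34 -0.42  0.81  0.    1.22]
turn needed [ 0.1  0.  -0. ]
force: [-1.4, -0.3, 1.3]
force: [-1.4, 0.5, 1.4]
t 29.12 cab [-1.337e+02 -1.000e-01] z 51.3 F [-1.4   0.56] 1.4 w -0.03680168183399589 tips 14.0 J [-0.3   0.42 -0.3   0.86 -0.    1.25]
turn needed [-0.  0. -0.]
```

```bash

python3 -m inch '[[1,[0,0.005,0],[0,0,0]],[1,[0,0.01,0],[0,0,0]],[1,[0,0.015,0],[0,0,0]],[1,[0,0.02,0],[0,0,0]],[1,[0,0.025,0],[0,0,0]]]'|grep ^force
python3 -m inch '[[1,[0,0.005,0],[0,0,0]],[1,[0,0.01,0],[0,0,0]],[1,[0,0.015,0],[0,0,0]],[1,[0,0.02,0],[0,0,0]],[1,[0,0.025,0],[0,0,0]]]'|grep ^force
python3 -m inch '[[1,[0,0.004,0],[0,0,0]],[1,[0,0.008,0],[0,0,0]],[1,[0,0.012,0],[0,0,0]],[1,[0,0.016,0],[0,0,0]],[1,[0,0.02,0],[0,0,0]]]'|grep ^force
python3 -m inch '[[1,[0,0.002,0],[0,0,0]],[1,[0,0.004,0],[0,0,0]],[1,[0,0.006,0],[0,0,0]],[1,[0,0.008,0],[0,0,0]],[1,[0,0.010,0],[0,0,0]]]'|grep ^force
python3 g.py
python3 -m inch '[[1,[0,0.001,0],[0,0,0]],[1,[0,0.002,0],[0,0,0]],[1,[0,0.003,0],[0,0,0]],[1,[0,0.004,0],[0,0,0]],[1,[0,0.005,0],[0,0,0]]]'|grep ^force
python3 -m inch '[[1,[0,0.001,0],[0,0,0]],[1,[0,0.002,0],[0,0,0]],[1,[0,0.003,0],[0,0,0]],[1,[0,0.004,0],[0,0,0]],[1,[0,0.005,0],[0,0,0]]]'|grep ^force
python3 g.py
```

```text
force: [-0.7, -0.9, -0.3]
force: [-0.7, -0.7, 0.1]
force: [-1.6, -1.3, -0.3]
force: [-0.5, -0.4, -0.1]
t 30.78 cab [-54.1  -0. ] z 51.3 F [-0.5  -0.34] -0.14 w -0.142390536345047 tips 14.0 J [-0.26  0.54 -0.08  0.95  0.    1.3 ]
turn needed [-0. -0. -0.]
force: [-0.5, -0.3, 0.8]
force: [-8.6, 0.0, 7.1]
t 31.62 cab [-46.3  -0.1] z 51.2 F [-8.61  0.18] 7.14 w 0.06287441416570921 tips 14.0 J [-0.25  0.56 -0.05  0.97 -0.    1.3 ]
turn needed [-0.2 -0.  -0. ]
```

Now at the detent, with 8.6 N of resistance. I'll continue through it in small steps.

```bash

python3 -m inch '[[1,[0,0.001,0],[0,0,0]],[1,[0,0.002,0],[0,0,0]],[1,[0,0.003,0],[0,0,0]],[1,[0,0.004,0],[0,0,0]],[1,[0,0.005,0],[0,0,0]]]'|grep ^force
python3 g.py
python3 -m inch '[[1,[0,0.001,0],[0,0,0]],[1,[0,0.002,0],[0,0,0]],[1,[0,0.003,0],[0,0,0]],[1,[0,0.004,0],[0,0,0]],[1,[0,0.004,0],[0,0,0]]]'|grep ^force
python3 g.py
```

```text
force: [-6.9, 0.3, 5.3]
t 32.03 cab [-41.4  -0.1] z 51.3 F [-6.88  0.37] 5.29 w 0.012910780324918054 tips 14.0 J [-0.25  0.56 -0.04  0.97 -0.    1.3 ]
turn needed [-0.2 -0.  -0. ]
force: [-0.7, 0.4, 1.1]
t 32.45 cab [-34.2  -0.1] z 51.3 F [-0.65  0.39] 1.07 w -0.16204166424041064 tips 14.0 J [-0.25  0.57 -0.02  0.97  0.    1.3 ]
turn needed [0.1 0.  0. ]
```

```bash

python3 -m inch '[[1,[0,0.001,0],[0,0,0]],[1,[0,0.002,0],[0,0,0]],[1,[0,0.003,0],[0,0,0]],[1,[0,0.003,0],[0,0,0]],[1,[0,0.003,0],[0,0,0]]]'|grep ^force
python3 g.py
python3 -m inch '[[1,[0,-0.01,0],[0,0,0]],[1,[0,-0.03,0],[0,0,0]],[1,[0,-0.06,0],[0,0,0]],[1,[0,-0.08,-0.03],[0,0,0]],[1,[0,-0.1,-0.07],[0,0,0]]]'|grep ^force
python3 -m inch '[[1,[-0.03,-0.03,-0.02],[0,0,0]],[1,[-0.06,-0.06,-0.04],[0,0,0]],[1,[-0.08,-0.08,-0.04],[0,0,0]],[1,[-0.08,-0.08,-0.04],[0,0,0]],[1,[-0.08,-0.08,-0.04],[0,0,0]]]'|grep ^force
python3 - <<'E'
from g import *
s=snap('scene'); t=snap('top')
c=np.zeros((600,800,3),np.uint8)
c[:390,:400]=cv2.resize(s['img'][150:345,180:380],None,fx=2,fy=2)
c[:390,400:]=cv2.resize(s['img'][180:375,350:550],None,fx=2,fy=2)
c[395:595,:528]=cv2.resize(t['img'][200:320,120:437],(528,200))
cv2.imwrite('pics/v10.png',c)
h=cv2.cvtColor(t['img'],cv2.COLOR_BGR2HSV)
red=((h[...,1]>150)&((h[...,0]<8)|(h[...,0]>172))&(h[...,2]>60)).astype(np.uint8)
q=np.zeros_like(red);q[110:250,288:345]=red[110:250,288:345]
r=np.where(q)[0].max(); print('front edge cab x at z68',w2c(onz(t,316,r,68)).round(1),r)
E
```

```text
force: [-6.8, -0.1, 4.9]
t 32.87 cab [-34.   -0.1] z 51.2 F [-6.8   0.02] 4.88 w 0.005921260540997057 tips 14.0 J [-0.25  0.58 -0.02  0.98 -0.    1.31]
turn needed [-0.2 -0.  -0. ]
force: [1.2, -0.5, 0.4]
force: [0.3, -0.1, 0.2]
front edge cab x at z68 [-17.   -6.1] 227
```

View pics/v10.png

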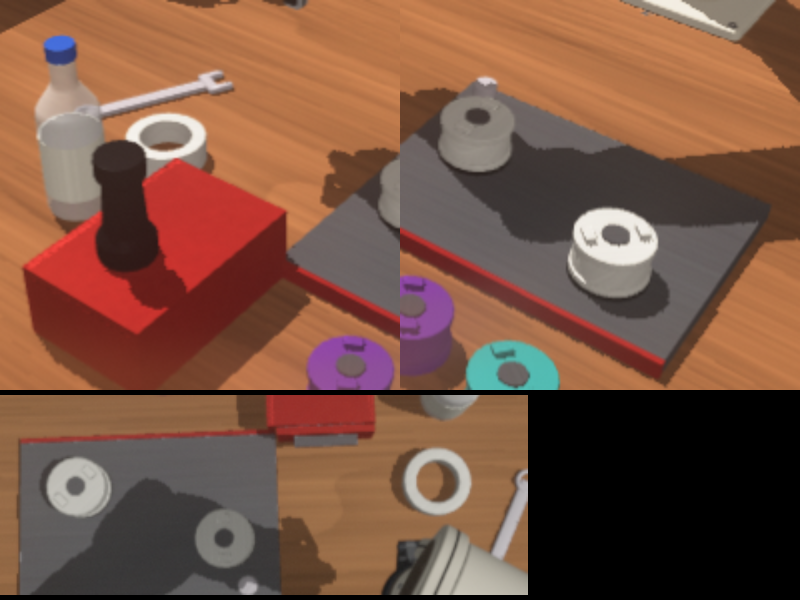

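The tray is shut with no gap, its front plate flush at (325,432) in the top part. B at (615,235) and C at (478,117) stand on the deck. The bottle, spanner, coupling ring and nozzle are untouched, and the force trace shows the detent, the snap, and then the hard stop.

```bash
python3 -c "
from bench import robot
print(robot.finish_job())"
```

```text
the job is handed in; nothing more can be done
None
```

I slid the loaded cap (the one I called A) flat into the tray and pushed the tray home until it clicked; the two light caps still stand on the deck, nothing else was moved, and the job is handed in (about 33 s on the robot's clock).

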